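# Close up the cassette bay of the analyser

### The arm

A 7-joint arm with a two-finger parallel gripper is mounted at the origin on the work surface. World frame = base frame: x ahead of the robot, y to its left, z up, the work surface at z = 0. Lengths are in m, angles in rad, forces in N, time in s.
With the tool pointing down it reaches from about 0.4 to 0.85 m from the base axis. Payload 6.9 kg.
Tool frame: the origin (TCP) lies midway between the tips of the shut fingers; the grasp point (between the pads) lies behind it (ctrl.pinch_z is the z of the grasp point in the tool frame, in m); z points along the fingers, y is the direction in which the jaws open and shut (so a half turn about z gives the same grasp; the last joint's range is limited). The gripper opens to 85 mm and grips with 20 to 120 N. Pads are 22 mm wide; open, the fingers measure 114 mm over their backs; the gripper's body (76 mm by 85 mm) begins 54 mm behind the grasp point. The pads swing forward as they close: fully open they stand 13 mm farther back than shut.
Start: joints at [0.105, 0.507, -0.238, 1.5, 0.126, 1.149, -0.155], TCP at [0.625, -0, 0.231] pointing down, gripper open.
Joint ranges: [-3.08, 3.08], [-0.24, 2.05], [-1.43, 1.35], [0, 2.5], [-1.52, 4.66], [0.17, 1.96], [-2.89, 2.89]. Speed limits (rad/s): [2.39, 2.39, 3.14, 3.14, 3.14, 3.14, 3.14].

### API

Orientations are given as a unit quaternion [w, x, y, z].
In Python, from station import ctrl, get_state, vision, ticket, models gives the robot as it stands. Calls block until the motion is done:
- ctrl.movep(position, orientation): joint-space move of the TCP to a pose.
- ctrl.movel(position, frame=None, max_speed=0.15): straight line of the TCP; frame=None keeps the orientation; max_speed is the mean speed in m/s.
- ctrl.set_joints(angles): joint-space move.
- ctrl.ungrasp() and ctrl.close_gripper(force=None): open the fingers fully, or close them until they stop; force is the grip in N (None keeps the last).
- ctrl.pause(seconds).
- ctrl.ik(position, orientation): joint angles nearest the present ones, or None.
- get_state(): the state.
- vision.grab_frame(name): name is "scene" or "side" or "wrist"; returns (picture, depth): 384x512x3 uint8, blue, green, red; 384x512 float32, m along the optical axis (not along the pixel's ray), 0 where there is no reading.
- vision.camera_info(name): a dict with "mtx" (3x3 intrinsics, pixels), "R" (3x3) and "t" (3): a world point X has camera coordinates R X + t; the wrist camera has in their place "hand_eye" (4x4, takes a point from camera to tool coordinates, whose origin is the TCP and whose axes are the flange's). Camera axes: x right, y down, z forward; pixel columns grow to the right and rows downward; lengths in m; the calibration is good to about 2 mm. The wrist camera is an equidistant fisheye: a pixel r from the principal point sees the ray r / f radians off the axis. A picture is of the moment at which its call begins: read the wrist's pose just before it. camera_info takes no time and is no camera call.
A pose or a line that the arm cannot do raises ctrl.Unreachable and nothing moves.
- ticket.close_job(): hands the job in, once; it reports no verdict.
Trained networks look in the newest picture that a camera, given by its name, has taken for a name from the list of things; names that differ only in an ending like _2 or _b are one class to them, and where a whole thing is asked for, a point or a joint stands for the part that bears it (a point fixed in the world has none). Each returns a list of dicts, best first, with "p" (0 to 1); they miss things now and then, are a little off and sometimes report something else, mostly with a low value. They report only what shows in the picture. A call takes as long as a camera call.
- models.recognise(camera, target): "point" ([column, row] in pixels, amid what is visible of it).
- models.masks_of(camera, target): "mask" (384x512 bool, what is visible of it) and "point" ([column, row] in pixels, amid what is visible of it).
The state is a dict: "time": time; "qpos": joint angles; "qd": joint speeds; "tau": joint torques, N m; "tcp_pos": TCP position; "eef_rot": TCP orientation; "contact_force": force on the tool from outside, world axes, zero at the start; "wrist_torque": the same for the moment, N m; "width": finger opening in m.
Only numpy, scipy, OpenCV 4.12 (cv2) and the standard library are available. Lean on these libraries where they do the work, as an engineer would, in place of code of your own. Each camera call takes 0.05 s, during which the arm holds its last target.

### The job

Close up the cassette bay on the white analyser: press the red clamp lever down until its detent holds it, swing the dark cover shut, then push the orange wing fastener down and turn it a quarter turn clockwise until its slot lines up with the two white lock marks on the cover. The cover still stands a little proud on its sprung lift pins, so press it flush against the frame with the fingers and finish while holding it pressed there, so that I can drive the captive screw at its other corner. Leave the other things on the analyser and the bench where they are.

Things in the scene. Friction and masses are not known exactly. Their poses are not given: they have to be found in the camera images.
- analyser: White benchtop analyser, 340 deep (x) x 400 wide (y) x 140 high, fixed to the bench. Origin: centre of its underside; x points to its back, y to its left, z up; its front looks to -x. Coordinates called 'an.' here and in the other entries are mm in this frame. Flat deck at z 140, free from the cover to y 70; beyond stand a jar and a screwdriver.
- bay_frame (a point): Centre of the cassette bay's opening in the deck, an. (0, -65, 140); axes as the analyser's. Opening x -100 to 100, y -115 to -15; the grey cassette inside has its top 48 below the deck. A detent block stands in the bay at an. x -8 to 18, y -39 to -15, top 10 below the deck. Two sprung lift pins, 8 across, stand 10 proud of the frame at an. x -98 and 98, y 20.
- clamp_lever (a joint): Sprung clamp lever in the bay, rad: 0 = up, where its spring returns it; 0.55 = fully down (stop). The spring takes 2 to 3 N at the pad; the detent resists from about 0.33, takes about 9 N at the pad to pass and snaps over at 0.42; let go, the lever then stays at about 0.51. Left up, it stands in the way of the cover.
- lever_pivot (a point): Pivot of the clamp lever, an. (75, -55, 110), its axis along y. The lever points to the analyser's front (-x); its red pad is 105 mm from the pivot.
- lever_pad (a point): Centre of the top face of the lever's red pad (36 x 30 mm, longer along the lever). Lever up: an. (-7, -55, 178), sloping 0.55 rad; fully down: an. (-30, -55, 125), level. There is room for shut fingers to follow it straight down into the bay.
- cover (a joint): Hinge of the dark cover, rad: 0 = flush on the frame, 0.069 = resting on the lift pins (9 mm proud at the fastener), 1.57 = upright, 1.85 = fully open, leaning out to the right; starts at 1.5 to 1.85. The hinge is damped and stiff enough to stay where left above 1.3; pushed to 1.0 or less it sinks shut by its weight within 3 s onto the pins. Unpressed with the fastener locked it stands at about 0.018 (2.5 mm).
- cover_hinge (a point): Middle of the cover's hinge line, an. (0, -125, 140), along x. The cover is a plate of 0.25 kg, 220 long (an. x -110 to 110), 160 from hinge to free edge (edge at an. y 35 when shut), 6 thick; the hinge line is at its inner face. Its outer face carries the wing and, at an. x 65, a captive screw head 15 across, 8 high.
- cover_press (a point): Middle of the thumb ridges on the cover's outer face, 138.5 mm from the hinge: the place to press. z points out of the face. Cover flush: an. (5, 13.5, 146). Flat and free for 35 mm either way along x. From the pins it takes about 8 N straight down here to bring the cover flush, where it meets the rigid frame.
- fastener (a joint): Quarter-turn wing fastener on the cover, rad: 0 = open, wing and slot along the analyser's x; grows clockwise seen from above (onto the cover); 1.57 = locked, slot along y, in line with the two white lock marks off the wing's ends; stop at 1.66. Starts at 0 to 0.12. It turns (about 0.05 N m) and locks only while the cover is pressed to within about 2 mm of flush.
- wing_grip (a point): On the fastener's axis, 20 mm above the cover's outer face; z out of the face, x along the wing. Orange wing 44 long, 12 thick, from 4 to 32 mm above the cover, black slot along its top; grey round collar under it 38 across, 7 high. Cover flush: an. (-65, 5, 166); resting on the pins: 9 mm higher, tilted 0.07 rad. Pressing it flush from there takes about 8 N.
- rack_full: blue 170 x 90 mm vial rack, 61 mm high over its cream vial caps. Origin at the centre of its underside. Leave alone.
- rack_part: blue 170 x 90 mm vial rack, partly filled, 61 mm high. Origin at the centre of its underside. Leave alone.
- cassette_case: grey flat carrying case, 180 x 100 x 28 mm. Origin at the centre of its underside. Leave alone.
- buffer_bottle: clear bottle with red cap, 76 mm across, 150 mm high. Origin at the centre of its underside. Leave alone.
- beaker: glass beaker, 70 mm across, 85 mm high. Origin at the centre of its underside. Leave alone.
- screwdriver: screwdriver with green handle, 170 mm long, 26 mm thick, lying on the analyser's deck. Origin at the centre of its underside. Leave alone.
- cap_jar: small amber jar with white lid, 44 mm across, 50 mm high, standing on the analyser's deck. Origin at the centre of its underside. Leave alone.

How it is judged:
By the outcome, as a careful person would: the job done as asked, in the order asked, and still so for the second after the job is handed in, while the arm keeps its last pose, push and grip.
It also fails if it takes over 58 s, if anything falls off the work surface, if the arm or the gripper's body presses on something with over 40 N, if the wrist force passes 120 N, or if a joint passes its speed limit or range.

## Working session

There is one attempt and no reset: what is moved stays moved. The work goes in short steps, each a Python script; the robot and the scene stay as the last script left them, time stands still between calls to the robot, and variables do not carry over. Pictures are saved under pics/ and viewed, and the job is handed in when it is done.

```bash
ls; mkdir -p pics
python3 - <<'E'
from station import ctrl,get_state,vision,models
import cv2
s=get_state();print(s['time'],s['tcp_pos'],s['eef_rot'],s['contact_force'],ctrl.pinch_z)
for c in('scene','side','wrist'):
    im,d=vision.grab_frame(c);cv2.imwrite(f'pics/a_{c}.png',im)
    i=vision.camera_info(c);print(c,{k:i[k] for k in i})
E
```

```text
pics
0.0 [ 6.24484578e-01 -4.33109853e-05  2.30395141e-01] [-6.35002553e-04  7.07072798e-01  7.07140167e-01 -6.63237726e-04] [-0.79348718 -0.1304966   0.80084339] -0.0187
scene {'mtx': array([[495.4139934 ,   0.        , 256.68473412],
       [  0.        , 495.4139934 , 192.66027092],
       [  0.        ,   0.        ,   1.        ]]), 'R': array([[-0.81349272,  0.58115442, -0.02211636],
       [ 0.36884043,  0.48614952, -0.7922218 ],
       [-0.44965134, -0.65262408, -0.60983235]]), 't': array([ 0.45346222, -0.10575009,  1.80390884])}
side {'mtx': array([[407.17970675,   0.        , 255.50471477],
       [  0.        , 407.17970675, 185.51001413],
       [  0.        ,   0.        ,   1.        ]]), 'R': array([[-7.72598499e-01, -6.34894821e-01, -3.53604432e-04],
       [-3.21074009e-01,  3.91192790e-01, -8.62484598e-01],
       [ 5.47725332e-01, -6.66240773e-01, -5.06083188e-01]]), 't': array([0.42670053, 0.30632318, 0.95843648])}
wrist {'mtx': array([[297.31863964,   0.        , 253.87595886],
       [  0.        , 297.31863964, 189.24436614],
       [  0.        ,   0.        ,   1.        ]]), 'hand_eye': array([[ 9.24544170e-04, -9.52290086e-01, -3.05192952e-01,
         7.76010946e-02],
       [ 9.99998884e-01,  5.22227158e-04,  1.39987307e-03,
         8.27279985e-04],
       [-1.17370519e-03, -3.05193906e-01,  9.52289506e-01,
        -1.42170684e-01],
       [ 0.00000000e+00,  0.00000000e+00,  0.00000000e+00,
         1.00000000e+00]])}
```

View pics/a_scene.png

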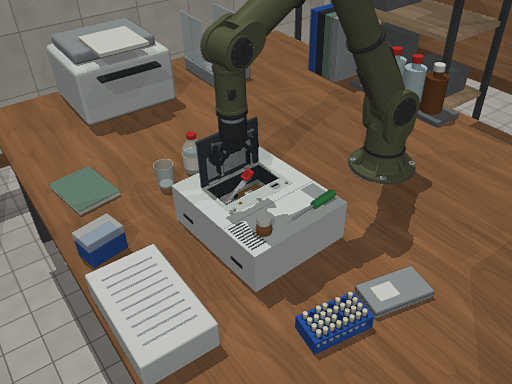

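View pics/a_side.png

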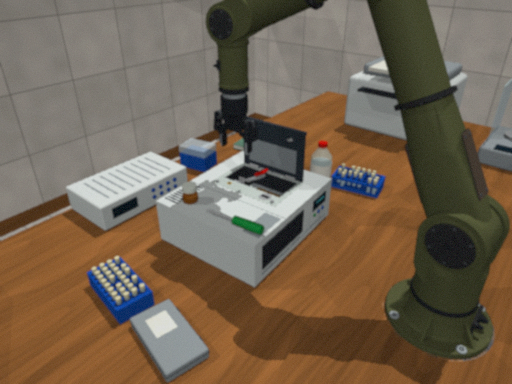

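View pics/a_wrist.png

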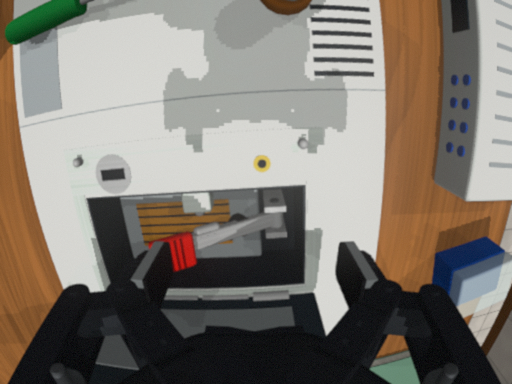

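```bash
cat > h.py <<'E'
import numpy as np,cv2
from scipy.spatial.transform import Rotation as Ro
from station import ctrl,get_state,vision,models,ticket
def q2R(q): return Ro.from_quat([q[1],q[2],q[3],q[0]]).as_matrix()
def R2q(R):
    q=Ro.from_matrix(R).as_quat(); return np.array([q[3],q[0],q[1],q[2]])
def wray(uv,s):
    i=vision.camera_info('wrist');K=i['mtx']
    x=(uv[0]-K[0,2])/K[0,0];y=(uv[1]-K[1,2])/K[1,1];r=np.hypot(x,y)
    d=np.array([np.sin(r)*x/r,np.sin(r)*y/r,np.cos(r)]) if r>0 else np.array([0,0,1.])
    H=i['hand_eye'];R=q2R(s['eef_rot'])
    return R@H[:3,3]+s['tcp_pos'],R@H[:3,:3]@d
def wpt(uv,s,z):
    o,d=wray(uv,s);return o+d*(z-o[2])/d[2]
def wproj(P,s):
    i=vision.camera_info('wrist');K=i['mtx'];H=i['hand_eye'];R=q2R(s['eef_rot'])
    p=H[:3,:3].T@(R.T@(np.asarray(P)-s['tcp_pos'])-H[:3,3])
    th=np.arctan2(np.hypot(p[0],p[1]),p[2]);a=np.arctan2(p[1],p[0])
    return np.array([K[0,2]+K[0,0]*th*np.cos(a),K[1,2]+K[1,1]*th*np.sin(a)])
def cproj(P,c):
    i=vision.camera_info(c);p=i['R']@np.asarray(P)+i['t'];return (i['mtx']@(p/p[2]))[:2]
E
python3 - <<'E'
from h import *
s=get_state()
for n,uv,z in[('pinF',(77,160),.15),('pinB',(302,142),.15),('bFL',(88,198),.14),('bBL',(305,186),.14),('bBR',(305,288),.14),('edgeB',(382,150),.14),('edgeF',(14,100),.14)]:print(n,wpt(uv,s,z))
im=cv2.imread('pics/a_wrist.png');cv2.imwrite('pics/a_w2.png',cv2.resize(im[120:320,60:340],None,fx=2.8,fy=2.8,interpolation=cv2.INTER_CUBIC))
im=cv2.imread('pics/a_scene.png');cv2.imwrite('pics/a_s2.png',cv2.resize(im[110:290,160:360],None,fx=3.2,fy=3.2,interpolation=cv2.INTER_CUBIC))
E
```

```text
pinF [0.47219467 0.03258231 0.15      ]
pinB [0.66224791 0.04389284 0.15      ]
bFL [ 0.47140053 -0.00581364  0.14      ]
bBL [0.66795293 0.00574741 0.14      ]
bBR [ 0.67539875 -0.0977952   0.14      ]
edgeB [0.7338034  0.03778983 0.14      ]
edgeF [0.38961018 0.09484312 0.14      ]
```

View pics/a_w2.png

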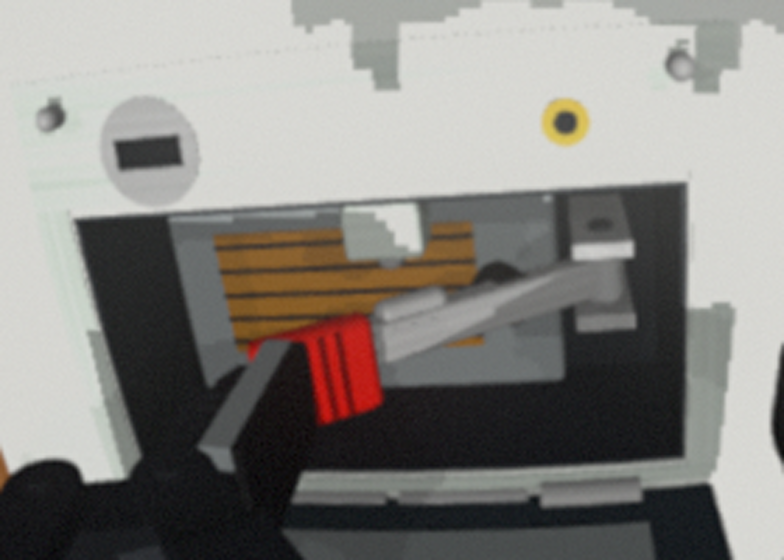

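View pics/a_s2.png

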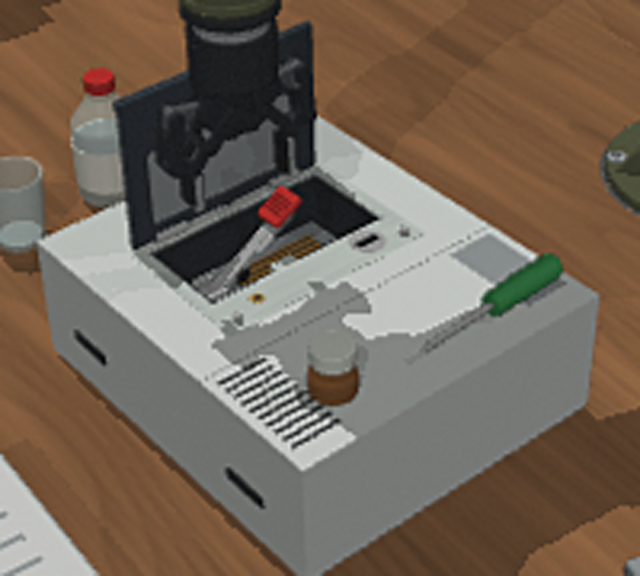

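```bash
cat > fit.py <<'E'
from h import *
from scipy.optimize import least_squares
s=get_state()
W=[((76.5,162.5),(-98,20,150)),((302.9,143.2),(98,20,150)),((87.1,197.5),(-100,-15,140)),((305.7,185.4),(100,-15,140)),((304.3,283.2),(100,-115,140))]
S=[((254.7,257.5),(170,200,140)),((172.5,185.9),(170,-200,140)),((346.9,202.5),(-170,200,140)),((254,290),(170,200,0))]
def T(p,P):
    c,n=np.cos(p[2]),np.sin(p[2]);P=np.array(P)/1000
    return np.array([p[0]+c*P[0]-n*P[1],p[1]+n*P[0]+c*P[1],P[2]])
def f(p,W=W,S=S): return np.concatenate([wproj(T(p,P),s)-u for u,P in W]+[cproj(T(p,P),'scene')-u for u,P in S])
if __name__=='__main__':
    for S_ in (S[:3],[]):
        r=least_squares(lambda p:f(p,W,S_),[.57,.02,.05]);print(r.x,r.fun.reshape(-1,2).round(1).tolist())
E
python3 fit.py
```

```text
[0.56771069 0.01626693 0.06324088] [[-2.3, 0.5], [1.6, 0.7], [-1.4, -0.3], [0.0, -1.6], [0.6, 0.2], [-1.0, -0.8], [-2.1, -1.2], [-0.3, -1.0]]
[0.56783097 0.01608532 0.06269476] [[-2.2, 0.6], [1.8, 1.1], [-1.3, -0.2], [0.1, -1.3], [0.6, 0.4]]
```

Run:
```python
from fit import *
p=[.5677,.0162,.063]
for a in (1.4,1.5,1.57,1.65,1.75,1.85):
    c,n=np.cos(a),np.sin(a)
    print(a,[ [cproj(T(p,(x,-125+160*c,140+160*n)),cam).round(1).tolist() for x in(-110,110)] for cam in('scene','side')])
im=cv2.imread('pics/a_side.png');cv2.imwrite('pics/a_si2.png',cv2.resize(im[100:270,150:350],None,fx=3.2,fy=3.2,interpolation=cv2.INTER_CUBIC))
```

```text
1.4 [[[262.8, 120.8], [201.3, 147.0]], [[300.6, 136.8], [237.6, 119.7]]]
1.5 [[[259.3, 118.3], [198.0, 144.1]], [[303.5, 134.3], [240.7, 117.6]]]
1.57 [[[257.0, 116.8], [195.7, 142.4]], [[305.6, 132.9], [243.0, 116.4]]]
1.65 [[[254.3, 115.4], [193.2, 140.7]], [[307.8, 131.6], [245.5, 115.3]]]
1.75 [[[251.0, 114.1], [190.2, 139.1]], [[310.5, 130.5], [248.6, 114.5]]]
1.85 [[[247.9, 113.3], [187.3, 138.0]], [[313.1, 130.0], [251.5, 114.1]]]
```

View pics/a_si2.png

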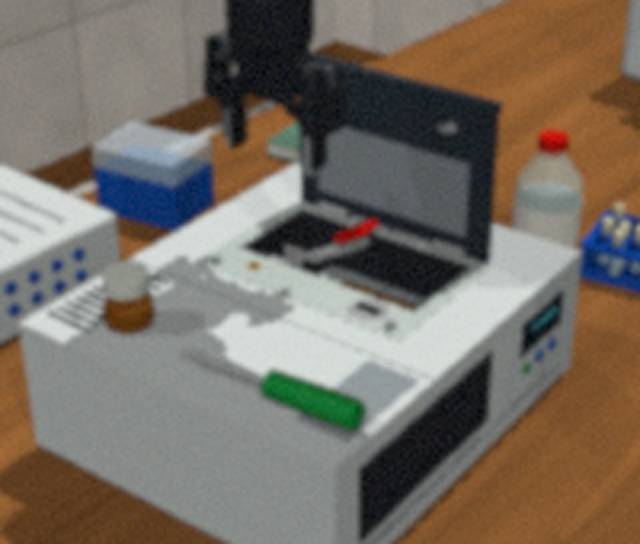

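```bash
cat >> h.py <<'E'
PX,PY,YAW=.5677,.0162,.063
def A(P):
    c,n=np.cos(YAW),np.sin(YAW);P=np.array(P,float)/1000
    return np.array([PX+c*P[0]-n*P[1],PY+n*P[0]+c*P[1],P[2]])
def iA(X):
    c,n=np.cos(YAW),np.sin(YAW);d=np.array(X)-[PX,PY,0]
    return np.array([c*d[0]+n*d[1],-n*d[0]+c*d[1],d[2]])*1000
def Q(psi,ax=0.,ay=0.):
    x=np.array([np.cos(psi),np.sin(psi),0]);z=np.array([0,0,-1.]);y=np.cross(z,x)
    R=np.stack([x,y,z],1)
    return R2q(Ro.from_euler('z',YAW).as_matrix()@Ro.from_euler('xy',[ax,ay]).as_matrix()@R)
def st(m=''):
    s=get_state();print(m,'t%.2f'%s['time'],'an',iA(s['tcp_pos']).round(1),'F',np.round(s['contact_force'],1),'M',np.round(s['wrist_torque'],2),'w%.1f'%(s['width']*1e3),'q7 %.2f'%s['qpos'][6],flush=True);return s
H=np.pi/2
E
python3 - <<'E'
from h import *
q=Q(H,-.12)
for P in [(-12,-53,205),(-26,-53,125)]:print(ctrl.ik(A(P),q))
q2=Q(H)
for P in [(10,-165,340),(10,-165,255),(10,0,170)]:print(ctrl.ik(A(P),q2))
for psi in (np.pi,3.0,2.4,H-.05):print(ctrl.ik(A((-65,5,160)),Q(psi)))
print(ctrl.ik(A((5,13.5,146)),q2))
ctrl.close_gripper()
ctrl.movep(A((-12,-53,205)),q);s=st()
im,d=vision.grab_frame('wrist');cv2.imwrite('pics/b.png',im)
im,d=vision.grab_frame('scene');cv2.imwrite('pics/b2.png',cv2.resize(im[90:270,160:360],None,fx=3,fy=3))
for n,u in [('fl',(-100,-15,140)),('bl',(100,-15,140)),('br',(100,-115,140)),('pf',(-98,20,150)),('pb',(98,20,150)),('pad',(-7,-55,178))]:print(n,wproj(A(u),s).round(0))
E
```

```text
[ 0.08351573  0.42562904 -0.20261033  1.72837271  0.24000815  1.01314908
 -0.16790735]
[ 0.06261681  0.49515165 -0.17244298  1.86779053  0.28061977  0.80804724
 -0.22347791]
[ 0.35787785  0.41749962 -0.24750363  1.35306945  0.10128006  1.38331775
  0.17493926]
[ 0.35864728  0.46140216 -0.24324563  1.51362952  0.11619833  1.18075021
  0.15863771]
[ 0.09346728  0.49225449 -0.25271301  1.71657232  0.14567172  0.95113138
 -0.15229432]
[ 0.37236247  0.44948276 -0.65589158  1.91644331  0.34788093  0.890363
  1.17577319]
[ 0.34897002  0.44263518 -0.61978812  1.91671357  0.32768404  0.88358301
  1.05605036]
[ 0.2438224   0.41854264 -0.46262802  1.91796286  0.24181934  0.85942322
  0.5488028 ]
[ 0.09577611  0.39897826 -0.25029363  1.91979295  0.12978767  0.83822933
 -0.20965028]
[ 0.06771863  0.51079573 -0.24903557  1.76075755  0.15578115  0.88926072
 -0.18621916]
 t1.33 an [-12.6 -52.9 205.2] F [-0.3  0.3  0.6] M [ 0.15 -0.01  0.01] w0.3 q7 -0.17
fl [132. 146.]
bl [403. 148.]
br [379. 256.]
pf [124. 101.]
pb [413. 104.]
pad [261. 223.]
```

View pics/b.png

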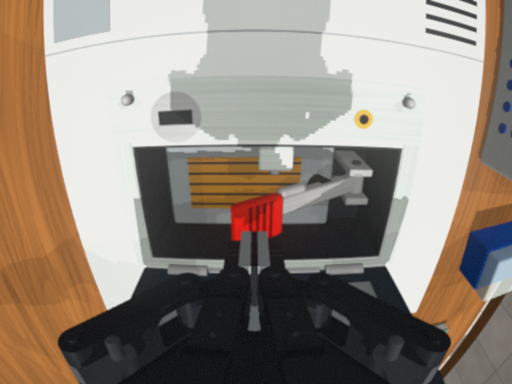

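View pics/b2.png

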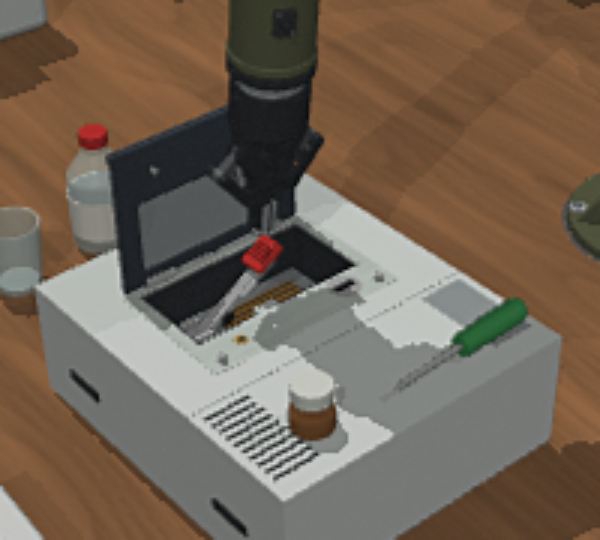

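Run:
```python
from h import *
q=Q(H,-.12)
for x,z in [(-14,190),(-20,155),(-23,143),(-24,136),(-25,131),(-26,128),(-26,126.5),(-26,125.5),(-26,124.5)]:
    ctrl.movel(A((x,-53,z)),q,max_speed=.06);s=st()
    if s['contact_force'][2]>14 and z<131:break
```

```text
t1.83 an [-14.2 -53.  189.3] F [ 0.6 -0.8  0.2] M [ 0.17 -0.01 -0.  ] w0.1 q7 -0.18
 t2.58 an [-19.9 -53.  155.1] F [ 0.2 -0.1  2.7] M [ 0.08  0.16 -0.06] w-0.1 q7 -0.20
 t2.93 an [-23.2 -53.  142.7] F [0.  0.7 0.6] M [ 0.09  0.03 -0.02] w0.1 q7 -0.21
 t3.20 an [-24.3 -52.9 135.5] F [0.2 0.4 1.1] M [0.15 0.   0.04] w0.1 q7 -0.22
 t3.45 an [-25.2 -53.  130.7] F [0.7 0.2 0.3] M [ 0.08  0.02 -0.03] w0.1 q7 -0.22
 t3.70 an [-25.7 -53.  128.1] F [1.3 0.6 3.2] M [ 0.14 -0.2  -0.02] w0.1 q7 -0.23
 t3.95 an [-25.9 -53.  126.6] F [0.4 0.4 3.1] M [ 0.12 -0.12 -0.07] w0.1 q7 -0.23
 t4.20 an [-26.  -53.  125.8] F [0.2 0.2 6. ] M [ 0.05  0.19 -0.03] w0.0 q7 -0.23
 t4.45 an [-25.9 -53.  125.6] F [-2.1  0.5 12.8] M [ 0.02  0.63 -0.01] w0.1 q7 -0.23
```

Run:
```python
from h import *
q=Q(H,-.12)
ctrl.movel(A((-26,-50,215)),q,max_speed=.15)
s=st();im,d=vision.grab_frame('wrist');cv2.imwrite('pics/c.png',im)
for th in (0,.51):
    f=.55-th;print(th,[wproj(A((75-(105+k)*np.cos(f)+15*np.sin(f),-55,110+(105+k)*np.sin(f)+15*np.cos(f))),s).round() for k in(-18,18)])
```

```text
t5.20 an [-26.7 -50.1 214. ] F [ 0.6  0.  -1.2] M [ 0.13 -0.01 -0.01] w-0.1 q7 -0.17
0 [array([304., 212.]), array([260., 227.])]
0.51 [array([272., 188.]), array([227., 189.])]
```

View pics/c.png

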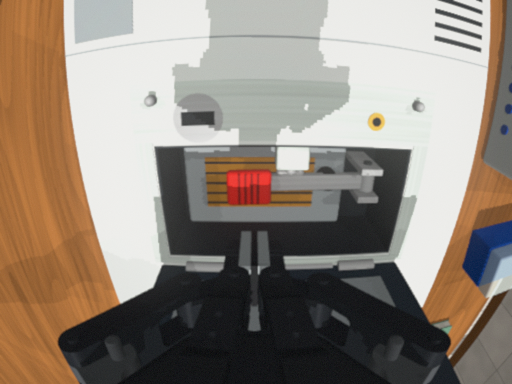

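Run:
```python
from h import *
q=Q(H)
def tip(a,r=112):
    c,n=np.cos(a),np.sin(a);return (10,-125+r*c-6*n-11,140+r*n+6*c)
ctrl.movel(A((10,-50,345)),q,max_speed=.25)
ctrl.movel(A((10,-172,345)),q,max_speed=.25);st()
ctrl.movel(A((10,-172,252)),q,max_speed=.15);st()
for a in (1.6,1.5,1.4,1.3,1.2,1.1,1.0,.9,.8):
    ctrl.movel(A(tip(a)),q,max_speed=.1);s=st(a)
    if np.linalg.norm(s['contact_force'])>25:print('stop');break
```

```text
t6.58 an [   9.4 -171.6  343.6] F [0.9 1.8 0.4] M [ 0.01 -0.03 -0.03] w0.1 q7 0.20
 t7.35 an [  10.6 -171.4  252.9] F [ 0.6 -0.4 -0.8] M [-0.01 -0.03  0.01] w-0.3 q7 0.19
1.6 t7.77 an [  10.3 -144.5  252.4] F [-0.3 -0.1  0.1] M [-0.05  0.02 -0.05] w-0.1 q7 0.14
1.5 t8.03 an [  10.1 -133.9  252.2] F [-0.2 -0.1 -0.1] M [-0.05 -0.01 -0.02] w-0.2 q7 0.12
1.4 t8.28 an [  10.  -122.7  251.4] F [-0.6  0.  -1.4] M [ 0.01 -0.03 -0.02] w-0.0 q7 0.10
1.3 t8.54 an [  10.  -111.6  249.5] F [ 0.1 -0.8 -0.1] M [ 0.02 -0.02  0.01] w-0.0 q7 0.08
1.2 t8.80 an [   9.9 -100.7  246.4] F [-0.   0.3 -0.1] M [0.02 0.03 0.03] w-0.2 q7 0.07
1.1 t9.06 an [  9.9 -90.2 242.4] F [-0.1 -0.1  0.2] M [-0.   -0.01  0.04] w-0.2 q7 0.05
1.0 t9.32 an [  9.9 -80.  237.3] F [0.1 0.3 0.2] M [ 0.03 -0.   -0.03] w0.0 q7 0.03
0.9 t9.57 an [  9.8 -70.3 231.1] F [ 0.6 -0.   0.6] M [-0.   -0.04  0.02] w-0.1 q7 0.01
0.8 t9.83 an [  9.8 -61.5 224.1] F [-0.3 -0.3 -0. ] M [-0.03  0.03  0.01] w0.4 q7 -0.01
```

Run:
```python
from h import *
s=st()
im,d=vision.grab_frame('scene');im2,d=vision.grab_frame('side')
cv2.imwrite('pics/d.png',np.hstack([cv2.resize(im[90:270,160:360],None,fx=2,fy=2),cv2.resize(im2[90:270,150:350],None,fx=2,fy=2)]))
```

```text
t9.83 an [  9.8 -61.5 224.1] F [-0.3 -0.3 -0. ] M [-0.03  0.03  0.01] w0.4 q7 -0.01
```

View pics/d.png

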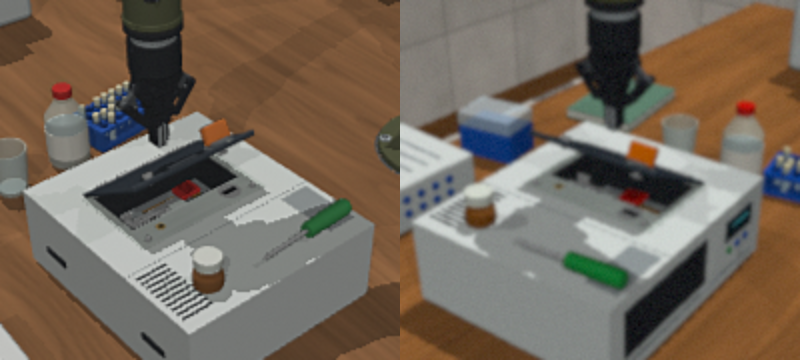

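Run:
```python
from h import *
ctrl.movel(A((0,-50,270)),Q(H),max_speed=.2)
ctrl.ungrasp()
ctrl.movep(A((-65,0,250)),Q(np.pi,.07))
ctrl.pause(.3)
s=st();im,d=vision.grab_frame('wrist');im2,_=vision.grab_frame('scene')
m=models.masks_of('wrist','fastener');print([(x['p'],x['point']) for x in m])
cv2.imwrite('pics/e.png',im);cv2.imwrite('pics/e2.png',cv2.resize(im2[90:270,160:360],None,fx=3,fy=3))
def cv(P,a=.069): # cover pt x, r, h
    x,r,h=P;c,n=np.cos(a),np.sin(a);return A((x,-125+r*c-h*n,140+r*n+h*c))
for n,P in[('wing top',(-65,130,38)),('w-',(-87,130,38)),('w+',(-43,130,38)),('screw',(65,130,14)),('cornF',(-110,160,6)),('cornB',(110,160,6)),('press',(5,138.5,6))]:print(n,wproj(cv(P),s).round(0))
```

```text
t12.68 an [-6.49e+01  1.00e-01  2.50e+02] F [ 0.3  0.1 -0.2] M [-0.08  0.04 -0.  ] w85.3 q7 1.39
[(0.95, [253.7, 194.2]), (0.49, [236.9, 181.7])]
wing top [251. 204.]
w- [251. 175.]
w+ [251. 231.]
screw [252. 315.]
cornF [289. 137.]
cornB [279. 339.]
press [261. 262.]
```

View pics/e.png

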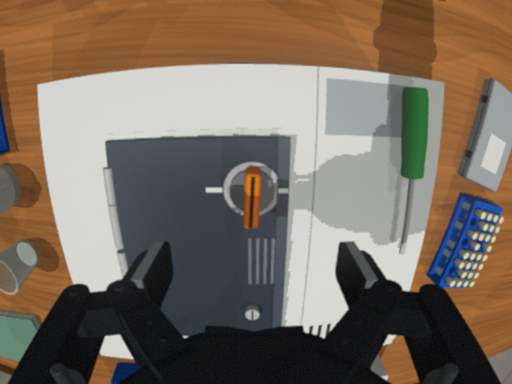

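View pics/e2.png

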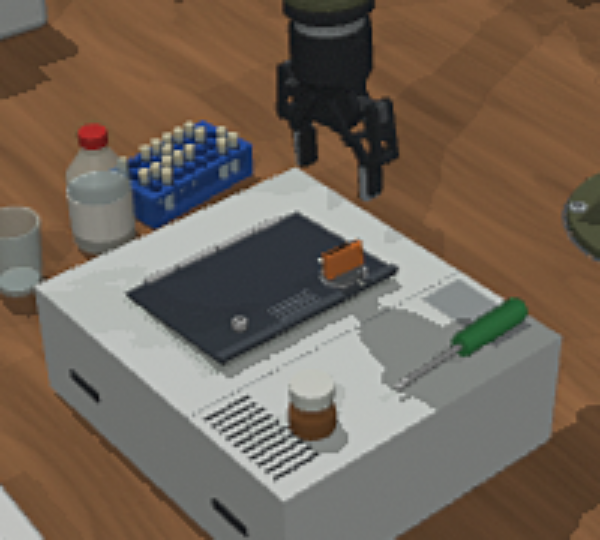

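Run:
```python
from h import *
s=st()
def cv(P,a=.069):
    x,r,h=P;c,n=np.cos(a),np.sin(a);return A((x,-125+r*c-h*n,140+r*n+h*c))
for hh in (6,13):print([wproj(cv((-65+dx,130+dy,hh)),s).round(1).tolist() for dx,dy in((0,0),(19,0),(-19,0),(0,19),(0,-19))])
print([wproj(cv((-65+dx,130+dy,38)),s).round(1).tolist() for dx,dy in((22,6),(22,-6),(-22,6),(-22,-6))])
im=cv2.imread('pics/e.png');cv2.imwrite('pics/e3.png',cv2.resize(im[140:260,190:310],None,fx=5,fy=5,interpolation=cv2.INTER_CUBIC))
```

```text
t12.83 an [-65.   0. 250.] F [-0.3  0.4 -0.4] M [-0.07  0.02 -0.  ] w85.6 q7 1.39
[[251.7, 190.4], [251.7, 211.4], [251.6, 168.4], [274.3, 190.4], [229.1, 190.4]]
[[251.6, 193.0], [251.6, 214.5], [251.6, 170.5], [274.8, 193.1], [228.4, 193.0]]
[[259.2, 230.7], [243.5, 230.7], [259.7, 174.9], [242.9, 174.9]]
```

View pics/e3.png

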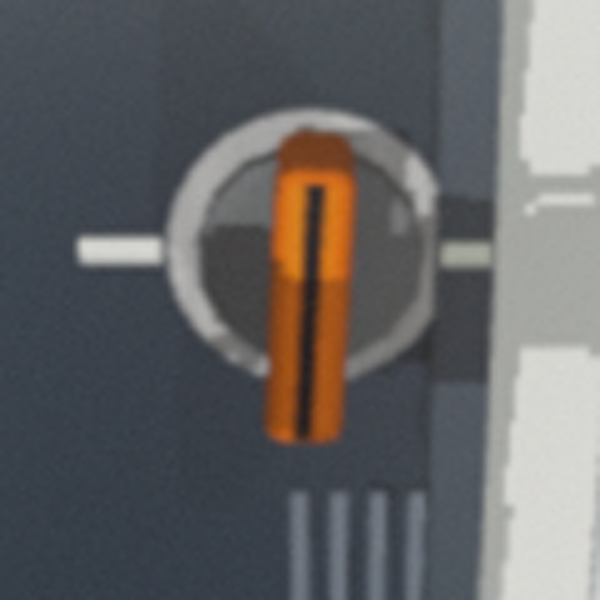

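```bash
cat >> h.py <<'E'
def wg(a,s,psi,dx=0,dy=0):
    c,n=np.cos(a),np.sin(a);h=6+s
    return A((-65.5+dx,-125+130*c-h*n+dy,140+130*n+h*c)),Q(psi,a)
E
python3 - <<'E'
from h import *
p0=np.pi-.05
P,q=wg(.069,50,p0);ctrl.movel(P,q,max_speed=.2);st()
P,q=wg(.069,9.5,p0);ctrl.movel(P,q,max_speed=.08);s=st()
if abs(s['contact_force'][2])<6:
    ctrl.close_gripper(60);st('closed')
    im,_=vision.grab_frame('wrist');cv2.imwrite('pics/f.png',im)
    for a in (.05,.03,.015,.005,0,-.004,-.008,-.012):
        P,q=wg(a,9.5,p0);ctrl.movel(P,q,max_speed=.05);s=st(a)
        if s['contact_force'][2]>16:break
    im,_=vision.grab_frame('wrist');cv2.imwrite('pics/f2.png',im)
E
```

```text
t13.21 an [-65.8   1.  204.8] F [-0.3  1.2  1.5] M [-0.16 -0.06  0.01] w85.1 q7 1.32
 t13.87 an [-65.1   3.7 164.9] F [ 0.7 -0.   0.7] M [-0.04 -0.02 -0.06] w85.4 q7 1.28
closed t14.53 an [-65.4   4.  164.6] F [-0.4  1.5  2.6] M [ 0.18  0.2  -0.02] w10.6 q7 1.28
0.05 t14.83 an [-65.4   4.4 162.1] F [-2.1  1.9  4. ] M [0.27 0.2  0.01] w10.7 q7 1.26
0.03 t15.08 an [-65.4   4.8 159.6] F [-2.   2.5  5.4] M [0.46 0.29 0.02] w10.9 q7 1.23
0.015 t15.33 an [-65.4   5.1 157.7] F [-1.9  2.9  5.8] M [0.46 0.42 0.  ] w10.5 q7 1.21
0.005 t15.58 an [-65.4   5.3 156.5] F [-1.6  3.3  6.8] M [ 0.46  0.43 -0.02] w10.9 q7 1.20
0 t15.83 an [-65.4   5.3 156. ] F [-1.6  2.6  8.2] M [0.52 0.54 0.01] w10.7 q7 1.19
-0.004 t16.08 an [-65.4   5.3 155.9] F [-3.8  2.9 12.6] M [ 0.49  0.89 -0.01] w10.7 q7 1.18
-0.008 t16.33 an [-65.3   5.4 155.8] F [-4.9  1.1 18. ] M [0.5  1.18 0.  ] w10.6 q7 1.18
```

Run:
```python
from h import *
p0=np.pi-.05
for k in range(1,9):
    psi=p0+(H-.02-p0)*k/8
    P,q=wg(-.006,9.5,psi)
    # press tilt only about hinge
    ctrl.movep(P,q);s=st('%.2f'%(np.pi-psi))
    if abs(s['wrist_torque'][2])>1.0 or np.linalg.norm(s['contact_force'])>45:print('stop');break
im,_=vision.grab_frame('wrist');cv2.imwrite('pics/g.png',im)
im,_=vision.grab_frame('scene');cv2.imwrite('pics/g2.png',cv2.resize(im[90:270,160:360],None,fx=3,fy=3))
```

```text
0.24 t16.66 an [-65.4   5.1 155.9] F [-3.9  0.9 14.7] M [ 0.41  0.98 -0.03] w10.9 q7 1.02
0.44 t16.93 an [-65.5   4.9 155.9] F [-4.6  0.2 15. ] M [ 0.24  1.11 -0.03] w10.4 q7 0.86
0.63 t17.21 an [-65.6   4.7 155.9] F [-4.8 -0.1 15.6] M [ 0.2   1.16 -0.01] w10.6 q7 0.70
0.82 t17.48 an [-65.7   4.6 155.9] F [-4.8  0.1 15.6] M [ 0.05  1.21 -0.01] w10.6 q7 0.53
1.01 t17.77 an [-65.9   4.4 155.8] F [-5.  -0.3 15.3] M [ 0.04  1.36 -0.03] w10.9 q7 0.37
1.21 t18.05 an [-66.2   4.3 155.8] F [-7.2 -0.7 17.2] M [ 0.02  1.45 -0.01] w10.8 q7 0.21
1.40 t18.33 an [-66.4   4.3 155.8] F [-7.3 -0.3 17.2] M [ 0.01  1.61 -0.07] w10.9 q7 0.05
1.59 t18.62 an [-66.6   4.3 155.8] F [-7.  -0.7 18.2] M [-0.02  1.77 -0.07] w10.6 q7 -0.12
```

View pics/g.png

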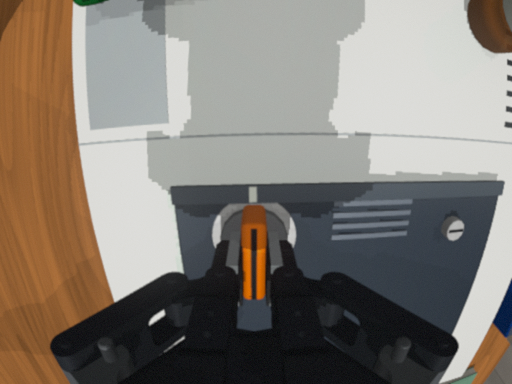

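Run:
```python
from h import *
psi=H-.02
ctrl.ungrasp();st()
P,q=wg(0,70,psi);ctrl.movel(P,q,max_speed=.15);st()
ctrl.movep(A((-30,-30,260)),Q(H));ctrl.pause(.2);s=st()
im,_=vision.grab_frame('wrist');cv2.imwrite('pics/h.png',im)
a=.018
def cv(P,a=.018):
    x,r,h=P;c,n=np.cos(a),np.sin(a);return A((x,-125+r*c-h*n,140+r*n+h*c))
print([wproj(cv((-65,130+d,38)),s).round(1).tolist() for d in(-22,22)],[wproj(cv((-65,130+d,6)),s).round(1).tolist() for d in(-30,29)])
for x in(-110,110):print([wproj(cv((x,160,6),b),s).round(1).tolist() for b in(0,.018,.069)])
cv2.imwrite('pics/h1.png',cv2.resize(im[90:250,110:420],None,fx=2.5,fy=2.5,interpolation=cv2.INTER_CUBIC))
```

```text
t19.43 an [-65.6   5.1 154.6] F [-0.1 -0.3 -0. ] M [-0.06 -0.02  0.05] w85.2 q7 -0.12
 t19.98 an [-65.8   5.  215.6] F [ 0.  -0.6  0.2] M [0.01 0.04 0.03] w85.5 q7 -0.09
 t20.56 an [-31.1 -29.1 258.7] F [-1.  -0.   0.2] M [-0.01  0.02  0.02] w85.4 q7 -0.00
[[209.4, 183.5], [207.4, 127.2]] [[215.0, 181.1], [213.0, 114.6]]
[[163.1, 114.9], [162.1, 115.3], [159.3, 116.7]]
[[405.1, 119.7], [406.5, 120.1], [410.6, 121.7]]
```

View pics/h1.png

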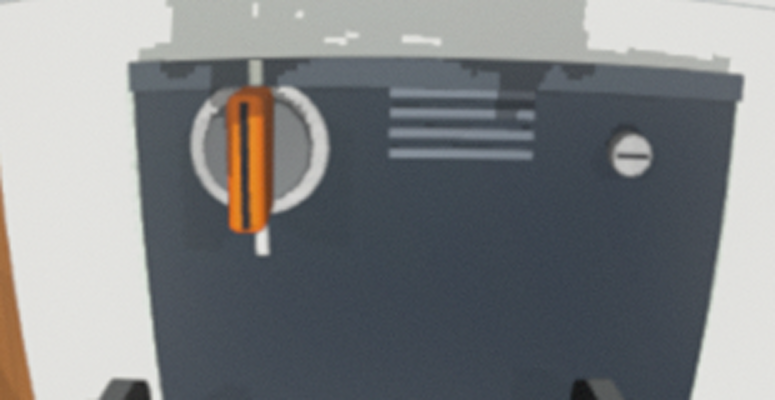

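Run:
```python
from h import *
ctrl.close_gripper(60)
q=Q(H)
ctrl.movep(A((5,13.5,185)),q);st()
ctrl.movel(A((5,13.5,154)),q,max_speed=.1);st()
for z in np.arange(150,141,-.75):
    ctrl.movel(A((5,13.5,z)),q,max_speed=.03);s=st(z)
    if s['contact_force'][2]>18:break
ctrl.pause(1.);s=st()
im,_=vision.grab_frame('wrist');cv2.imwrite('pics/i.png',im)
im,_=vision.grab_frame('scene');cv2.imwrite('pics/i2.png',cv2.resize(im[90:270,160:360],None,fx=3,fy=3))
```

```text
t21.83 an [  4.7  13.8 184.1] F [-0.4  0.4  0.4] M [-0.   -0.02 -0.01] w-0.1 q7 -0.10
 t22.29 an [  5.2  12.8 154.9] F [-0.   0.2 -0.5] M [-0.02 -0.06  0.  ] w0.0 q7 -0.11
150.0 t22.57 an [  5.1  13.4 150.3] F [ 1.   0.5 -0.9] M [ 0.03  0.03 -0.02] w-0.0 q7 -0.11
149.25 t22.82 an [  5.   13.5 149.3] F [ 0.9 -0.4  0.6] M [-0.01 -0.01  0.06] w0.3 q7 -0.11
148.5 t23.07 an [  5.1  13.5 148.8] F [-1.3 -0.3  3.5] M [0.02 0.25 0.04] w-0.1 q7 -0.11
147.75 t23.32 an [  5.1  13.6 148. ] F [-0.8 -0.   5. ] M [0.04 0.31 0.02] w-0.2 q7 -0.11
147.0 t23.57 an [  5.1  13.6 147.2] F [-1.  -0.2  4.7] M [0.1  0.28 0.03] w0.1 q7 -0.11
146.25 t23.82 an [  5.1  13.7 146.5] F [-2.   0.4  5.2] M [0.06 0.36 0.  ] w0.1 q7 -0.11
145.5 t24.07 an [  5.1  13.7 146.1] F [-2.   0.4  7.8] M [ 0.11  0.53 -0.03] w-0.3 q7 -0.11
144.75 t24.32 an [  5.2  13.7 146. ] F [-5.1  0.2 13.3] M [0.04 0.95 0.01] w-0.1 q7 -0.11
144.0 t24.57 an [  5.2  13.7 146. ] F [-6.6 -0.7 18.1] M [-0.01  1.37 -0.03] w-0.1 q7 -0.11
 t25.57 an [  5.2  13.7 146. ] F [-5.4  0.8 18.3] M [-0.01  1.34  0.04] w0.2 q7 -0.11
```

View pics/i.png

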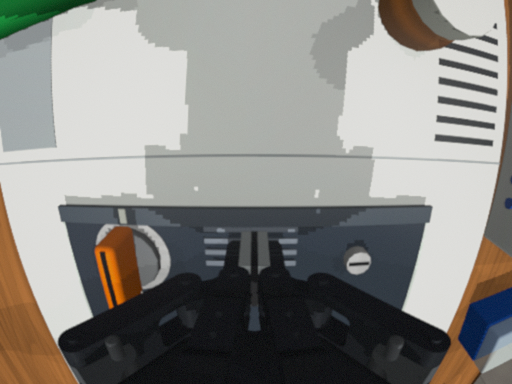

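View pics/i2.png

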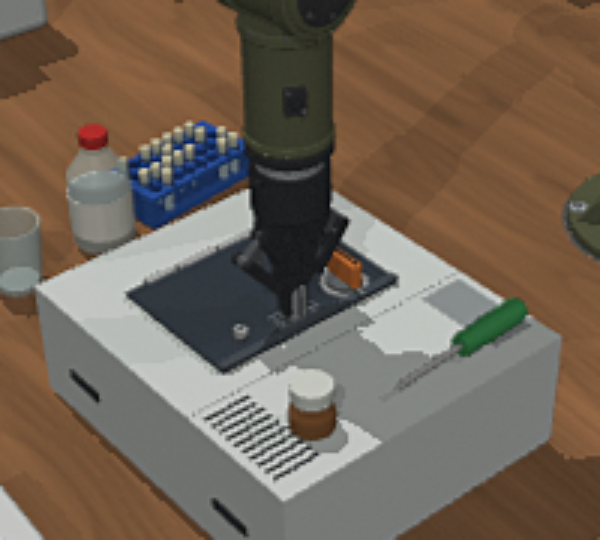

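```bash
python3 -c "
from h import *
print(ticket.close_job());st()"
```

```text
the job is handed in; nothing more can be done
None
the job is handed in; nothing more can be done
```

The cassette bay is closed up and the job is handed in at about 26 s of the 58 s allowed. The shut fingers are still pressing the cover flush, so you can drive the captive screw.

- **Clamp lever:** I pressed it down to its stop. After I let go, the wrist picture showed it staying down, held by the detent.
- **Cover:** I pushed it over from behind until it sank shut onto the lift pins.
- **Wing fastener:** I gripped it, pressed it flush with about 15–18 N and turned it clockwise to about 1.59 rad. After release, the slot lined up with both lock marks to within about 0.02 rad. The cover then stood about 2.5 mm proud, as expected when locked.
- **Final press:** The fingers are on the thumb ridges at analyser coordinates (5.2, 13.7, 146.0), the flush height. They push down with a steady 18 N, with about 5 N sideways along x.

No check failed. One small disagreement: the lift pins appeared about 2–3 px off where my position fit put them, while the bay corners agreed within about 2 px. It caused no trouble. In the last pictures, the jar, screwdriver, rack, bottle and beaker that show had not visibly moved.

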